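# Slide the lens carriage to the yellow stop

### The arm

A 6-joint arm with a two-finger parallel gripper is mounted at the origin on the work surface. World frame = base frame: x ahead of the robot, y to its left, z up, the work surface at z = 0. Lengths are in mm, angles in rad, forces in N, time in s.
With the tool pointing down it reaches from about 300 to 850 mm from the base axis. Payload 5.4 kg.
Tool frame: the origin (TCP) lies at the very end of the fingers, on their centre line; the grasp point (between the pads) lies bot.tcp_to_grasp behind it (bot.tcp_to_grasp is the distance from the TCP to the grasp point, in mm); y points along the fingers, x is the direction in which the jaws open and shut, and the axes are right-handed (so a half turn about y gives the same grasp; the last joint's range is limited). The gripper opens to 85 mm and grips with 20 to 120 N. Pads are 22 mm wide; open, the fingers measure 114 mm over their backs; the gripper's body (76 mm by 85 mm) begins 54 mm behind the grasp point. The pads swing forward as they close: fully open they stand 13 mm farther back than shut.
Start: joints at [1.067, 0.158, 1.597, -0, 1.386, -0.21], TCP at [166.525, 550.341, 231.299] pointing down, gripper open.
Joint ranges: [-2.91, 2.91], [-0.94, 2.29], [0.18, 2.7], [-1.29, 4.43], [0.17, 2.64], [-3, 3]. Speed limits (rad/s): [2.57, 2.57, 3.14, 3.14, 3.14, 3.14].

### API

Orientations are given as a 3x3 rotation matrix whose columns are the frame's x, y, z axes.
In Python, from workcell import readout, viewer, bot gives the robot as it stands. The module is installed in compiled form; this text tells all that it offers.
- The arm moves only by the shell command python3 -m handwheel 'ROWS' [FORCE]. ROWS is text: rows parted by semicolons, each of 5 numbers parted by spaces: the opening, from 0 (shut) to 1 (fully open), then the shift along the tool's x, y, z in mm, then the turn about the tool's y in degrees. In form: grip x y z roll; .... A call has 1 to 10 rows; each row shifts and turns the commanded pose from where the row before left it, along the tool's axes as they then stand; what a row does not reach is not made up. A row lasts 1/12 s, in which the tool goes at most 41.7 mm and 7.16 degrees, less where a joint would pass 70% of its speed; a pose out of reach is approached as far as the arm can. A call is refused whole if a number of a shift passes 41.7 or a number of a turn 7.16, either way. A call with a gripper value outside its range is refused whole. The fingers move at their own pace and stop on an object; FORCE is the grip in N (left out, the last holds). Time passes only in rows, so rows that do not move let the fingers close. It gives the time, the measured TCP pose, the force and the opening at its end, in the units of the state.
- readout.observe(): the state, without advancing time (a new reading comes with each control period).
- viewer.capture(name): name is "side" or "top" or "wrist"; returns (picture, depth): 384x512x3 uint8, blue, green, red; 384x512 float32, mm along the optical axis (not along the pixel's ray), 0 where there is no reading.
- viewer.camera_model(name): a dict with "fov_y" (degrees; the focal length in pixels is half the picture's height over the tangent of half this angle, whatever the lens; pixels are square), "cx", "cy" (the principal point, pixels), "k1" (the pictures are not rectified: a ray, as slopes to the right and down, at radius r is drawn at 1 + k1 r^2 times it, then the intrinsics apply), "R" (3x3) and "t" (3): a world point X has camera coordinates R X + t; the wrist camera has in their place "T_tool_cam" (4x4, takes a point from camera to tool coordinates, whose origin is the TCP and whose axes are the tool frame's). Camera axes: x right, y down, z forward; pixel columns grow to the right and rows downward; lengths in mm; the calibration is good to about 2 mm. A picture is of the moment at which its call begins: read the wrist's pose just before it. camera_model takes no time and is no camera call.
- bot.job_done(): hands the job in, once; it reports no verdict.
The state is a dict: "time": time; "joint_positions": joint angles; "joint_vel": joint speeds; "joint_torque": joint torques, N m; "tcp_pos": TCP position; "tool_rot": TCP orientation; "contact_force": force on the tool from outside, world axes, zero at the start; "torque": the same for the moment, N m; "width": opening from 0.0 (shut) to 1.0 (fully open).
Only numpy, scipy, OpenCV 4.12 (cv2) and the standard library are available. Lean on these libraries where they do the work, as an engineer would, in place of code of your own. Each camera call takes 0.05 s, during which the arm holds its last target.

### The job

Bring the lens into position on the optical rail: press down the red plate in the middle of its carriage to free the brake and, keeping it pressed, push the carriage along the rail until it rests against the yellow stop; then let the plate spring back up and move clear. Press and push with the fingertips, nothing needs gripping: do not drag the carriage with its brake on, do not touch the lens, and do not pick up or shift any of the things lying around.

Things in the scene. Friction and masses are not known exactly. Their poses are not given: they have to be found in the camera images.
- rail: aluminium optical rail fixed to the bench, 460 mm long, 60 mm wide (76 mm at the foot), top face 30 mm above the bench; origin at the middle of its underside (bench height), its y axis runs along the rail, x across it, z up. A beige lamp box and detector box (109 mm high including the foot) stand beyond its two ends, on its +x side, from 225 mm to 325 mm either way along the rail.
- carriage_mid (a point): centre of the carriage's deck, on the rail's centre line, 42 mm above the bench. The carriage is 110 mm long along the rail and 62 mm wide; at each end a beige block 22 mm long, 50 mm wide, rises to 68 mm above the bench, leaving a gap of 66 mm along the rail between them, open at both sides, with the red press plate in it. A finger in the gap can push on either block.
- plate_top (a point): centre of the upper face of the red press plate in the carriage's middle; 56 mm above the bench at rest, 6 mm lower when fully pressed. The plate is 44 mm across the rail, 60 mm along it. Always above the rail's centre line, riding with the carriage.
- release (a joint): how far the red plate is pressed down, m: 0 at rest, 0.006 at its bottom stop. A spring resists with about 4 N at the start, rising to 6 N at the bottom. At rest a brake clamps the carriage to the rail (it takes some 15 to 25 N to drag it); pressed by 1 mm or more the brake is free and about 2 N slides the carriage. It springs back by itself when let go.
- carriage (a joint): position of the carriage along the rail, m, growing along the rail's +y; 0 in the middle of the rail.
- lens: glass lens, 44 mm across, in a black ring standing beside the carriage and fixed to it, on the rail's +x side, 60 mm from the rail's centre line, top 92 mm above the bench, its lower edge 48 mm; origin in the mount's foot, 33 mm from the rail's centre line. Delicate.
- stop_yellow: the yellow stop: a block clamped firmly on the rail, 20 mm along the rail, 56 mm across, top 62 mm above the bench; origin on the rail's centre line at bench height, below the middle of the block. The carriage touches it when their centres are 65 mm apart along the rail. It may be at either end.
- stop_black: the black stop, the same shape, at the other side of the carriage.
- vial: bystander, loose: small amber sample vial, 22 mm across, 52 mm tall, white cap; origin at the middle of its underside
- lens_cap: bystander, loose: blue disc lens cap, 48 mm across, 12 mm high; origin at the middle of its underside
- driver: bystander, loose: yellow-handled screwdriver lying down, 150 mm long; origin under its middle, x axis along it
- spare_ring: bystander, loose: brass ring lying flat, 44 mm across, 10 mm high; origin at the middle of its underside
- beaker: bystander, loose: glass beaker, 68 mm across, 90 mm tall; origin at the middle of its underside
- cell_box: bystander, loose: white divided tray 90 x 130 x 30 mm; origin at the middle of its underside
- wash: bystander, loose: white bottle with red cap, 60 mm across, 150 mm tall; origin at the middle of its underside

How it is judged:
By the outcome, as a careful person would: the job done as asked, in the order asked, and still so for the second after the job is handed in, with the robot touching nothing.
It also fails if it takes over 42 s, if anything falls off the work surface, if the arm or the gripper's body presses on something with over 40 N, if the wrist force passes 120 N, or if a joint passes its speed limit or range.

## Working session

There is one attempt and no reset: what is moved stays moved. The work goes in short steps, Python scripts to look and compute and a shell command to move; the robot and the scene stay as the last step left them, time stands still between calls to the robot, and variables do not carry over. Pictures are saved under pics/ and viewed, and the job is handed in when it is done.

```bash
mkdir -p pics; python3 - <<'E'
from workcell import readout, viewer, bot
import cv2, numpy as np
s=readout.observe()
print(s['time'],s['tcp_pos'],np.round(s['tool_rot'],3).tolist(),s['width'],bot.tcp_to_grasp,s['contact_force'])
for n in ['side','top','wrist']:
    p,d=viewer.capture(n); cv2.imwrite(f'pics/{n}0.png',p); np.save(f'pics/{n}0.npy',d)
    m=viewer.camera_model(n); print(n,{k:np.round(v,4).tolist() for k,v in m.items()})
E
```

```text
0.0 [166.22423819 549.80008382 230.28463363] [[0.29, -0.001, -0.957], [0.957, -0.002, 0.29], [-0.002, -1.0, 0.0]] 1.002989746036257 18.700000000000003 [ 0.34111735  0.30862784 -0.12674119]
side {'fov_y': 55.5511, 'cx': 252.8141, 'cy': 184.4926, 'k1': -0.0548, 'R': [[-0.9468, -0.3218, 0.0075], [-0.217, 0.6209, -0.7532], [0.2378, -0.7147, -0.6577]], 't': [560.8026, 170.2623, 980.0125]}
top {'fov_y': 49.4367, 'cx': 252.0934, 'cy': 193.0895, 'k1': -0.0732, 'R': [[0.0055, -1.0, 0.001], [-0.986, -0.0056, -0.1664], [0.1664, -0.0001, -0.9861]], 't': [-17.5132, 561.7726, 1536.4542]}
wrist {'fov_y': 67.0345, 'cx': 254.3803, 'cy': 194.1732, 'k1': -0.0694, 'T_tool_cam': [[1.0, 0.0004, 0.0002, -0.8202], [-0.0001, -0.2594, 0.9658, -141.682], [0.0004, -0.9658, -0.2594, 65.3784], [0.0, 0.0, 0.0, 1.0]]}
```

View pics/side0.png

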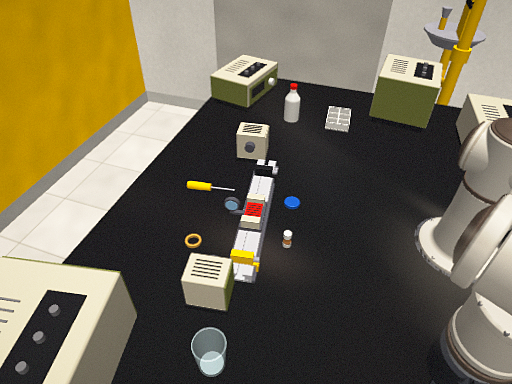

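View pics/top0.png

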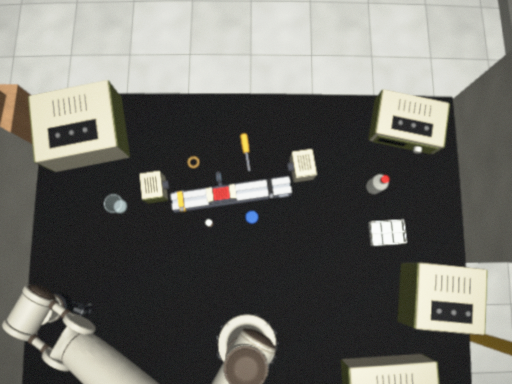

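View pics/wrist0.png

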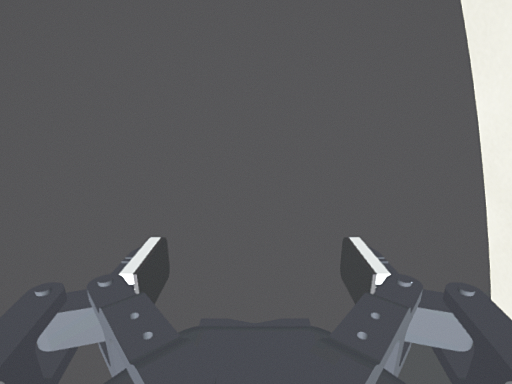

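```bash
python3 - <<'E'
import cv2
p=cv2.imread('pics/top0.png'); cv2.imwrite('pics/top0z.png',cv2.resize(p[150:230,160:300],None,fx=5.6,fy=5.6,interpolation=cv2.INTER_CUBIC))
p=cv2.imread('pics/side0.png'); cv2.imwrite('pics/side0z.png',cv2.resize(p[150:290,170:310],None,fx=4.2,fy=4.2,interpolation=cv2.INTER_CUBIC))
E
```

```text
(no output)
```

View pics/top0z.png

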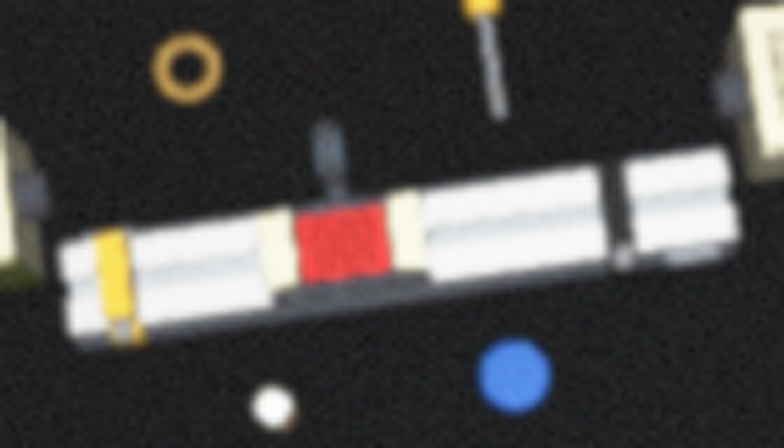

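View pics/side0z.png

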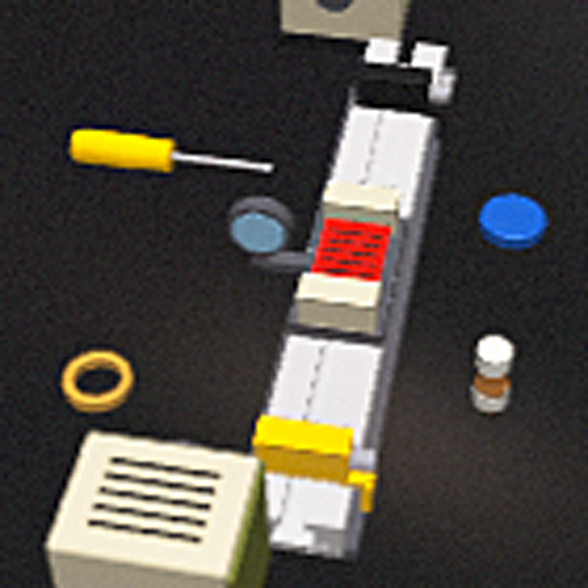

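```bash
cat > h.py <<'E'
import numpy as np, cv2
from workcell import viewer
def ray(n,u,v):
    m=viewer.camera_model(n); f=192/np.tan(np.radians(m['fov_y'])/2)
    K=np.array([[f,0,m['cx']],[0,f,m['cy']],[0,0,1]])
    x,y=cv2.undistortPoints(np.array([[[u,v]]],float),K,np.array([m['k1'],0,0,0,0.]))[0,0]
    return np.array([x,y,1.]),m
def atz(n,u,v,z):
    r,m=ray(n,u,v); R=np.array(m['R']);t=np.array(m['t'])
    c=-R.T@t; d=R.T@r; return c+d*(z-c[2])/d[2]
def atd(n,u,v,dep):
    r,m=ray(n,u,v); return np.array(m['R']).T@(r*dep-np.array(m['t']))
E
python3 - <<'E'
from h import *
dt=np.load('pics/top0.npy'); ds=np.load('pics/side0.npy')
T={'plateC':(343,243,56),'p1':(295,210,56),'p2':(385,203,56),'p3':(392,275,56),'p4':(300,284,56),'yc':(115,275,62),'blackc':(616,203,62),
'railNW':(60,243,30),'railNE':(725,150,30),'railSE':(738,240,30),'railSW':(68,335,30),'vialcap':(273,407,52),'lens':(328,145,85),'cap':(515,375,12),'blkL':(278,250,68),'blkR':(408,238,68)}
for k,(u,v,z) in T.items():
    u=160+(u+.5)/5.6-.5; v=150+(v+.5)/5.6-.5
    print(k,atz('top',u,v,z).round(1),atd('top',u,v,dt[int(round(v)),int(round(u))]).round(1))
S={'plateC':(350,250,56),'yc':(303,435,62),'blkN':(338,290,68),'blkF':(361,198,68),'blackc':(393,80,62)}
for k,(u,v,z) in S.items():
    u=170+(u+.5)/4.2-.5; v=150+(v+.5)/4.2-.5
    print('S',k,atz('side',u,v,z).round(1),atd('side',u,v,ds[int(round(v)),int(round(u))]).round(1))
E
```

```text
plateC [560.1 103.6  56. ] [559.6 103.4  58.7]
p1 [582.5 136.5  56. ] [593.  142.1  -0.9]
p2 [587.7  75.7  56. ] [590.2  76.5  42.8]
p3 [538.5  70.3  56. ] [540.8  71.1  41.1]
p4 [532.  132.1  56. ] [530.4 131.1  66.2]
yc [536.4 256.   62. ] [536.2 255.7  63.9]
blackc [587.4 -80.2  62. ] [587.3 -80.2  62.9]
railNW [563.4 300.4  30. ] [568.9 306.9  -2.6]
railNE [ 631.1 -157.    30. ] [ 636.6 -159.3    3.9]
railSE [ 568.1 -165.3   30. ] [ 567.3 -164.8   34.7]
railSW [499.7 292.5  30. ] [504.2 299.3  -5.1]
vialcap [449.3 148.8  52. ] [449.7 149.2  48.3]
lens [621.4 112.6  85. ] [619.7 112.   92.9]
cap [476.2 -12.8  12. ] [477.  -12.8   5.5]
blkL [553.1 146.2  68. ] [552.6 145.9  70.8]
blkR [561.7  59.3  68. ] [561.   59.1  71.9]
S plateC [558.9  98.6  56. ] [558.6  99.4  56.8]
S yc [534.1 256.2  62. ] [534.2 255.9  61.6]
S blkN [550.8 146.1  68. ] [550.6 146.6  68.6]
S blkF [563.9  61.   68. ] [563.1  63.6  70.5]
S blackc [584. -74.  62.] [584.3 -75.2  61. ]
```

The plate centre measures about (560, 103) in both views. The yellow stop is at about (537, 256), on the +y end, so the carriage has about 90 mm to travel. The rail's +y axis is about (-0.147, 0.989), and the lens is on the side away from the robot. First I'll shut the jaws and line the jaw axis up with the rail.

```bash
python3 -m handwheel '0 0 0 0 -6.3; 0 0 0 0 -6.3; 0 0 0 0 -6.3; 0 0 0 0 -6.3; 0 0 0 0 0; 0 0 0 0 0' 20; python3 - <<'E'
from workcell import readout
import numpy as np
s=readout.observe();R=np.array(s['tool_rot']);print(s['time'],s['width'],R.round(3).tolist(), np.degrees(np.arctan2(R[1,0],R[0,0])))
print(R.T@(np.array([557.7,115.2,110])-s['tcp_pos']))
E
```

```text
time: 0.65
tcp_pos: [166.4, 550.2, 231.0]
tool_rot: [[-0.143, -0.0, -0.99], [0.99, -0.001, -0.143], [-0.0, -1.0, 0.0]]
contact_force: [0.4, -1.0, -0.2]
width: 0.145
0.65 0.14490142297848935 [[-0.143, -0.0, -0.99], [0.99, -0.001, -0.143], [-0.0, -1.0, 0.0]] 98.19333598807103
[-486.24185574  121.08493776 -325.33957242]
```

```bash
python3 -m handwheel '0 -25 0 -17 0; 0 -25 0 -17 0; 0 -25 0 -17 0; 0 -25 0 -17 0; 0 -25 0 -17 0; 0 -25 0 -17 0; 0 -25 0 -17 0; 0 -25 0 -17 0; 0 -25 0 -17 0; 0 -25 0 -17 0' ;python3 -m handwheel '0 -25 0 -17 0; 0 -25 0 -17 0; 0 -25 0 -17 0; 0 -25 0 -17 0; 0 -25 0 -17 0; 0 -25 0 -17 0; 0 -25 0 -17 0; 0 -25 0 -17 0; 0 -25 0 -17 0; 0 0 0 0 0' ; python3 - <<'E'
from workcell import readout,viewer
import numpy as np,cv2
s=readout.observe();R=np.array(s['tool_rot']);print(s['time'],s['width'],R.round(3).tolist(), np.degrees(np.arctan2(R[1,0],R[0,0])))
print(R.T@(np.array([557.7,115.2,110])-s['tcp_pos']))
p,d=viewer.capture('wrist');cv2.imwrite('pics/wrist1.png',p)
E
```

```text
time: 1.48
tcp_pos: [371.8, 326.5, 231.3]
tool_rot: [[-0.142, 0.0, -0.99], [0.99, 0.0, -0.142], [0.0, -1.0, -0.0]]
contact_force: [0.2, 0.0, -0.2]
width: 0.003
time: 2.32
tcp_pos: [558.0, 123.3, 231.1]
tool_rot: [[-0.138, 0.002, -0.99], [0.99, -0.002, -0.138], [-0.002, -1.0, -0.001]]
contact_force: [0.1, -0.3, -0.1]
width: 0.001
2.3167 0.0005427691484982482 [[-0.138, 0.002, -0.99], [0.99, -0.002, -0.138], [-0.002, -1.0, -0.001]] 97.94117017136313
[ -7.76693252 121.1260966    1.55690508]
```

View pics/wrist1.png

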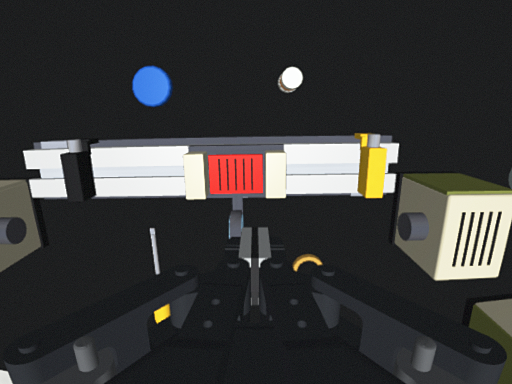

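```bash
cat >> h.py <<'E'
def watz(u,v,z,pos,R):
    r,m=ray('wrist',u,v); T=np.array(m['T_tool_cam']); R=np.array(R)
    c=np.array(pos)+R@T[:3,3]; d=R@T[:3,:3]@r
    return c+d*(z-c[2])/d[2]
E
python3 - <<'E'
from h import *
from workcell import readout
s=readout.observe(); print(s['time'],s['tcp_pos'])
p=cv2.imread('pics/wrist1.png'); cv2.imwrite('pics/wrist1z.png',cv2.resize(p[120:320,175:405],None,fx=3,fy=3,interpolation=cv2.INTER_CUBIC))
for k,u,v,z in [('plate',236,173.5,56),('pl l',208,173,56),('pl r',263,173,56),('blkL',195,174,68),('blkR',275,174,68),('yel',374,172,62),('tipL',241,230,231),('tipR',271,230,231)]:
    print(k,watz(u,v,z,s['tcp_pos'],s['tool_rot']).round(1))
E
```

```text
2.3667 [556.3793341  125.36481246 230.96109592]
plate [554.9 103.7  56. ]
pl l [558.7  72.8  56. ]
pl r [550.2 133.3  56. ]
blkL [559.1  60.7  68. ]
blkR [547.2 145.5  68. ]
yel [530.6 253.9  62. ]
tipL [549.3 116.5 231. ]
tipR [547.1 132.1 231. ]
```

View pics/wrist1z.png

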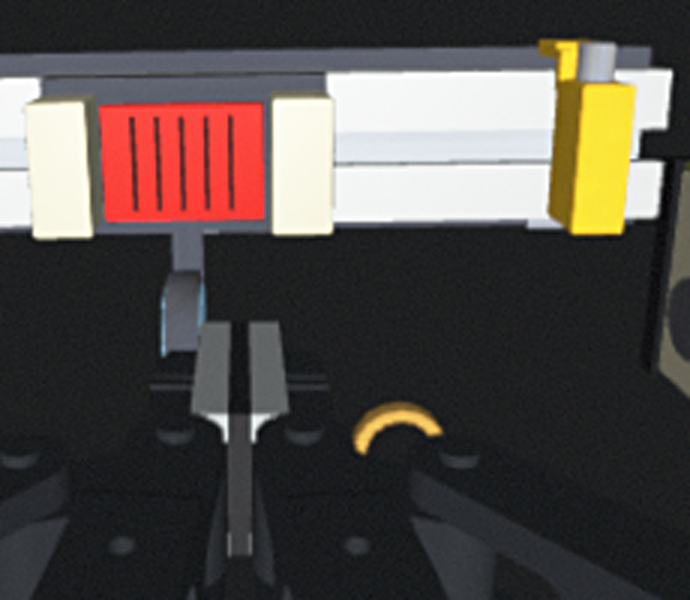

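```bash
python3 -m handwheel '0 -5 20 0 0; 0 -4 20 0 0; 0 0 20 0 0; 0 0 20 0 0; 0 0 20 0 0; 0 0 20 0 0; 0 0 0 0 0; 0 0 0 0 0; 0 0 0 0 0'; python3 - <<'E'
from h import *
from workcell import readout
s=readout.observe();print(s['time'],s['tcp_pos'],s['contact_force'])
p,d=viewer.capture('wrist');cv2.imwrite('pics/wrist2.png',p)
p,d=viewer.capture('side');cv2.imwrite('pics/side2.png',cv2.resize(p[120:270,170:330],None,fx=4,fy=4,interpolation=cv2.INTER_CUBIC))
E
```

```text
time: 3.12
tcp_pos: [557.0, 119.0, 112.6]
tool_rot: [[-0.145, 0.002, -0.989], [0.989, 0.0, -0.145], [-0.0, -1.0, -0.002]]
contact_force: [-0.4, 0.8, 0.3]
width: 0.004
3.1167 [557.00165651 119.00538087 112.62891833] [-0.43719684  0.81419836  0.34700301]
```

View pics/wrist2.png

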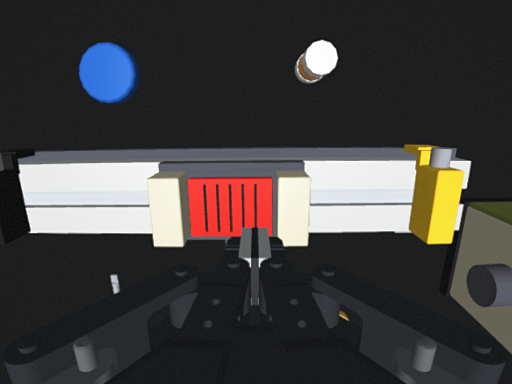

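View pics/side2.png

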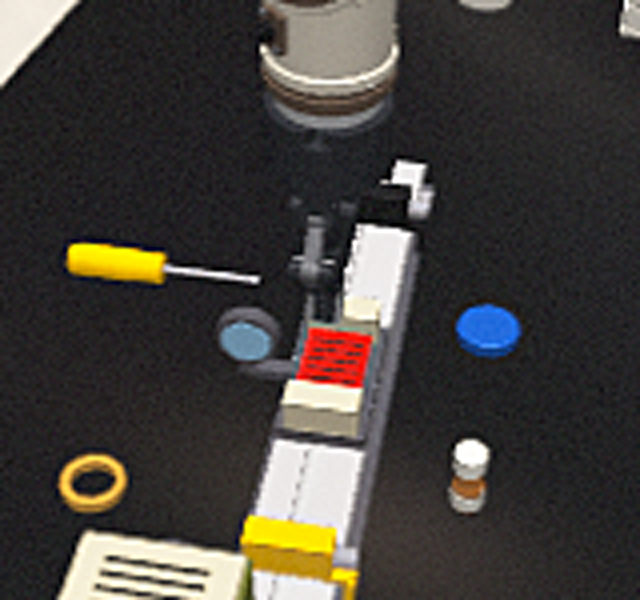

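```bash
python3 - <<'E'
from h import *
from workcell import readout
s=readout.observe();P=s['tcp_pos'];R=np.array(s['tool_rot']);print(s['time'],P)
P=np.array([557.0,119,112.6])
for k,u,v,z in [('plate',230,207,56),('pl l',188,207,56),('pl r',272,207,56),('blkLi',183,207,68),('blkRi',278,207,68),('blkRo',308,207,68),('blkR near',292,172,68),('blkR far',293,245,68),('yelL',416,205,62),('vial cap',322,56,52)]:
    w=watz(u,v,z,P,R); print(k,w.round(1),(R.T@(w-P)).round(1))
p=cv2.imread('pics/wrist2.png'); cv2.imwrite('pics/wrist2z.png',cv2.resize(p[160:290,140:370],None,fx=3.4,fy=3.4,interpolation=cv2.INTER_CUBIC))
E
```

```text
3.2167 [557.65261514 118.80775769 113.24110477]
plate [556.9 100.5  56. ] [-18.3  56.6   2.9]
pl l [561.4  70.6  56. ] [-48.5  56.6   2.9]
pl r [552.5 130.3  56. ] [11.9 56.6  3. ]
blkLi [557.6  69.5  68. ] [-49.1  44.6   6.7]
blkRi [548.2 133.   68. ] [15.1 44.6  6.8]
blkRo [545.3 153.1  68. ] [35.4 44.6  6.8]
blkR near [523.3 138.1  68. ] [23.8 44.5 30.7]
blkR far [574.3 148.1  68. ] [ 26.3  44.7 -21.2]
yelL [534.5 230.8  62. ] [114.   50.5   6.2]
vial cap [447.3 146.5  52. ] [ 43.2  60.2 104.7]
```

View pics/wrist2z.png

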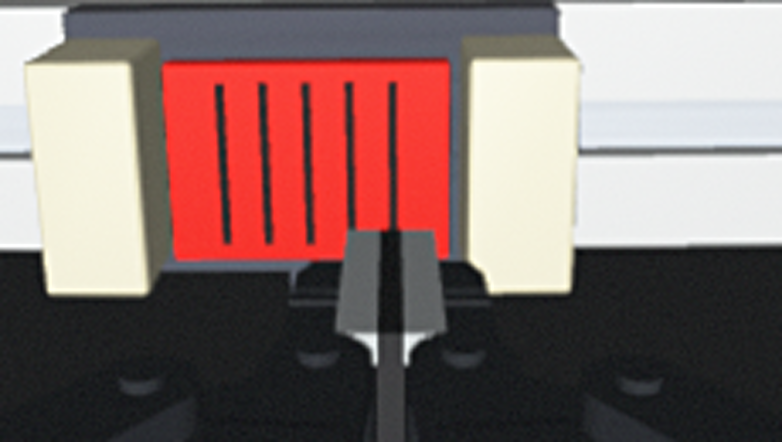

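```bash
python3 -m handwheel '0 -4 0 3 0; 0 -3 0 0 0; 0 0 0 0 0; 0 0 15 0 0; 0 0 15 0 0; 0 0 13 0 0; 0 0 5 0 0; 0 0 0 0 0; 0 0 0 0 0'; python3 - <<'E'
from h import *
from workcell import readout
s=readout.observe();print(s['time'],s['tcp_pos'],s['contact_force'])
p,d=viewer.capture('wrist');cv2.imwrite('pics/wrist3.png',cv2.resize(p[140:320,120:390],None,fx=2.9,fy=2.9,interpolation=cv2.INTER_CUBIC))
p,d=viewer.capture('side');cv2.imwrite('pics/side3.png',cv2.resize(p[170:250,200:300],None,fx=6,fy=6,interpolation=cv2.INTER_CUBIC))
E
```

```text
time: 3.97
tcp_pos: [554.6, 111.1, 63.3]
tool_rot: [[-0.145, -0.0, -0.989], [0.989, 0.0, -0.145], [0.0, -1.0, 0.0]]
contact_force: [-0.7, -0.3, 0.3]
width: -0.002
3.9667 [554.61571105 111.08007401  63.34809482] [-0.68901692 -0.29287107  0.32059414]
```

View pics/wrist3.png

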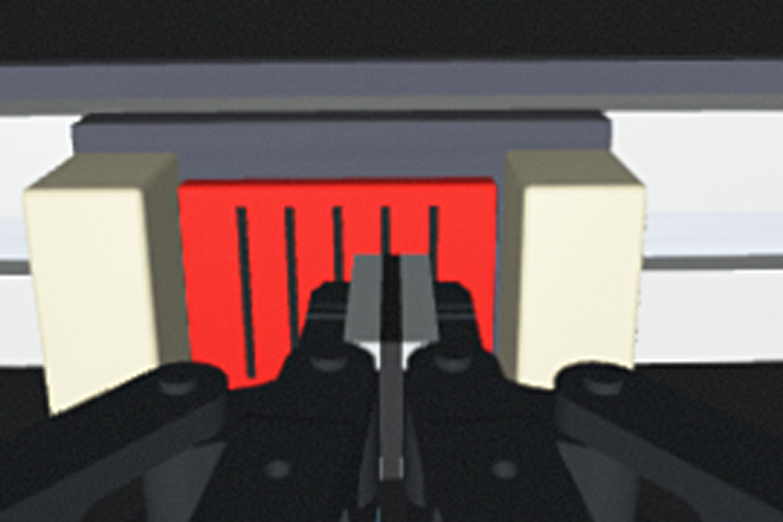

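View pics/side3.png

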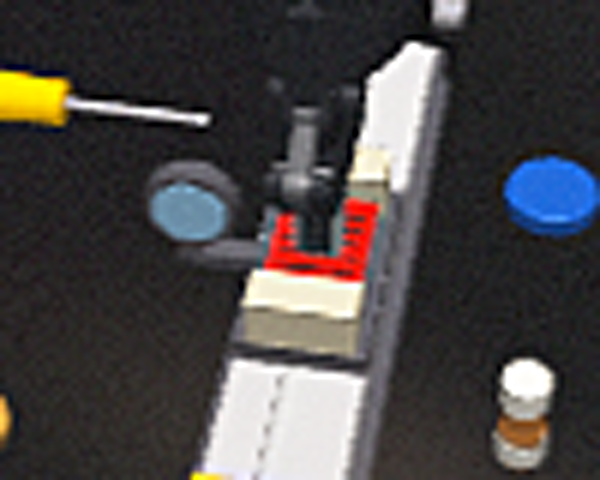

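The fingertip is inside the gap, about 9 mm to the yellow side of the plate's middle. It clears both blocks and the lens. Next I'll go down slowly and watch the force.

```bash
for i in 1; do python3 -m handwheel '0 0 2 0 0; 0 0 2 0 0; 0 0 0 0 0; 0 0 0 0 0' | grep -E 'tcp|force'; python3 -m handwheel '0 0 2 0 0; 0 0 0 0 0; 0 0 0 0 0'| grep -E 'tcp|force';python3 -m handwheel '0 0 1 0 0; 0 0 0 0 0; 0 0 0 0 0'| grep -E 'tcp|force'; python3 -m handwheel '0 0 1 0 0; 0 0 0 0 0; 0 0 0 0 0'| grep -E 'tcp|force'; done
```

```text
tcp_pos: [554.5, 111.1, 59.3]
contact_force: [0.5, -0.3, 0.2]
tcp_pos: [554.4, 111.1, 57.2]
contact_force: [-0.1, 0.6, 0.2]
tcp_pos: [554.5, 111.2, 56.3]
contact_force: [-0.1, -0.7, 0.5]
tcp_pos: [554.7, 111.1, 55.4]
contact_force: [-1.4, -0.4, 2.2]
```

```bash
python3 -m handwheel '0 0 2 0 0; 0 0 0 0 0; 0 0 0 0 0' | grep -E 'tcp|force'; python3 -m handwheel '0 0 1.5 0 0; 0 0 0 0 0; 0 0 0 0 0'| grep -E 'tcp|force';python3 -m handwheel '0 0 1 0 0; 0 0 0 0 0; 0 0 0 0 0'| grep -E 'time|tcp|force'
```

```text
tcp_pos: [554.9, 111.1, 53.7]
contact_force: [-1.7, 0.0, 4.5]
tcp_pos: [554.8, 111.1, 52.0]
contact_force: [-0.2, 0.1, 4.7]
time: 5.9
tcp_pos: [554.9, 111.1, 51.0]
contact_force: [-0.7, -0.3, 5.0]
```

The plate is down about 4.5 mm with 5 N on it, so the brake should be free. Now I'll push towards the yellow stop.

```bash
python3 -m handwheel '0 1 0 0 0; 0 2 0 0 0; 0 2 0 0 0; 0 2 0 0 0; 0 2 0 0 0; 0 2 0 0 0; 0 2 0 0 0; 0 2 0 0 0; 0 2 0 0 0; 0 2 0 0 0' | grep -E 'tcp|force'; python3 -m handwheel '0 2 0 0 0; 0 2 0 0 0; 0 2 0 0 0; 0 2 0 0 0; 0 2 0 0 0; 0 2 0 0 0; 0 2 0 0 0; 0 2 0 0 0; 0 2 0 0 0; 0 1 0 0 0'| grep -E 'tcp|force';python3 - <<'E'
from h import *
from workcell import readout
s=readout.observe();print(s['time'],s['tcp_pos'],s['contact_force'])
p,d=viewer.capture('wrist');cv2.imwrite('pics/wrist4.png',cv2.resize(p[100:320,120:490],None,fx=2.1,fy=2.1,interpolation=cv2.INTER_CUBIC))
p,d=viewer.capture('side');cv2.imwrite('pics/side4.png',cv2.resize(p[170:280,200:300],None,fx=5,fy=5,interpolation=cv2.INTER_CUBIC))
E
```

```text
tcp_pos: [551.9, 130.1, 50.9]
contact_force: [1.2, -1.3, 4.9]
tcp_pos: [549.0, 149.0, 50.8]
contact_force: [0.9, -2.3, 5.6]
7.5667 [548.98560126 149.04589093  50.80653455] [ 0.94277402 -2.25125747  5.6497251 ]
```

View pics/wrist4.png

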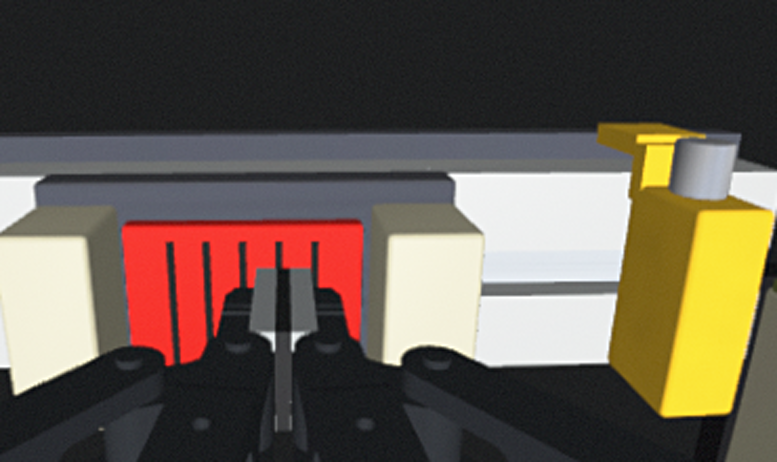

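View pics/side4.png

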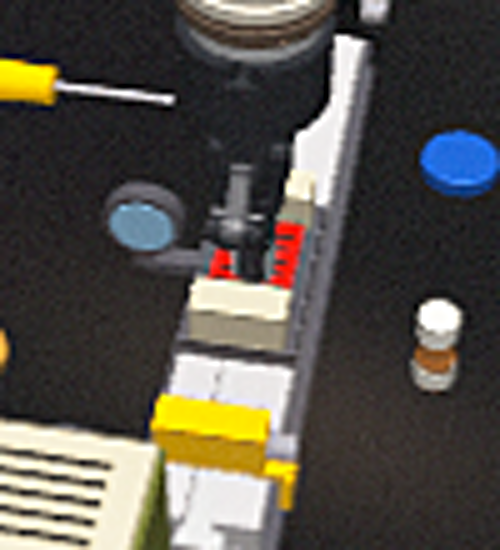

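```bash
python3 -m handwheel '0 2 0 0 0; 0 2 0 0 0; 0 2 0 0 0; 0 2 0 0 0; 0 2 0 0 0; 0 2 0 0 0; 0 2 0 0 0; 0 2 0 0 0; 0 2 0 0 0; 0 2 0 0 0' | grep -E 'tcp|force'; python3 -m handwheel '0 2 0 0 0; 0 2 0 0 0; 0 2 0 0 0; 0 2 0 0 0; 0 2 0 0 0; 0 2 0 0 0; 0 2 0 0 0; 0 2 0 0 0; 0 2 0 0 0; 0 1 0 0 0'| grep -E 'tcp|force';python3 - <<'E'
from h import *
from workcell import readout
s=readout.observe();print(s['time'],s['tcp_pos'],s['contact_force'])
p,d=viewer.capture('wrist');cv2.imwrite('pics/wrist5.png',cv2.resize(p[100:320,120:490],None,fx=2.1,fy=2.1,interpolation=cv2.INTER_CUBIC))
E
```

```text
tcp_pos: [546.0, 168.7, 50.8]
contact_force: [0.5, -1.4, 4.7]
tcp_pos: [543.1, 187.6, 50.7]
contact_force: [-0.9, -0.9, 5.8]
9.3333 [543.05176298 187.59420179  50.67527038] [-0.88008052 -0.92574345  5.83978359]
```

View pics/wrist5.png

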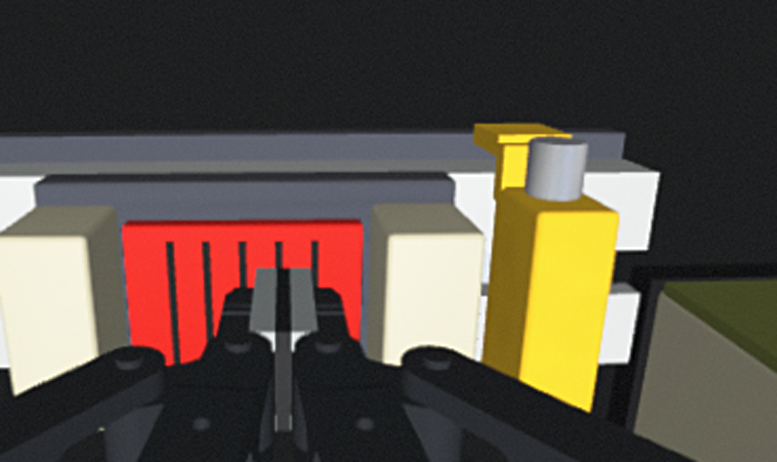

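```bash
python3 -m handwheel '0 2 0 0 0; 0 2 0 0 0; 0 2 0 0 0; 0 2 0 0 0; 0 1 0 0 0; 0 1 0 0 0; 0 0 0 0 0' | grep -E 'tcp|force'; python3 -m handwheel '0 1 0 0 0; 0 1 0 0 0; 0 0 0 0 0'| grep -E 'tcp|force';python3 -m handwheel '0 1 0 0 0; 0 1 0 0 0; 0 0 0 0 0'| grep -E 'tcp|force';python3 - <<'E'
from h import *
from workcell import readout
s=readout.observe();print(s['time'],s['tcp_pos'],s['contact_force'])
p,d=viewer.capture('wrist');cv2.imwrite('pics/wrist6.png',cv2.resize(p[100:320,120:490],None,fx=2.1,fy=2.1,interpolation=cv2.INTER_CUBIC))
E
```

```text
tcp_pos: [541.5, 197.5, 50.6]
contact_force: [-1.0, -1.0, 4.2]
tcp_pos: [541.2, 199.4, 50.6]
contact_force: [-1.5, -1.2, 5.1]
tcp_pos: [541.1, 201.2, 50.7]
contact_force: [-1.8, -3.3, 4.5]
10.4667 [541.06379224 201.20572997  50.68133068] [-1.80911021 -3.26540591  4.5101806 ]
```

View pics/wrist6.png

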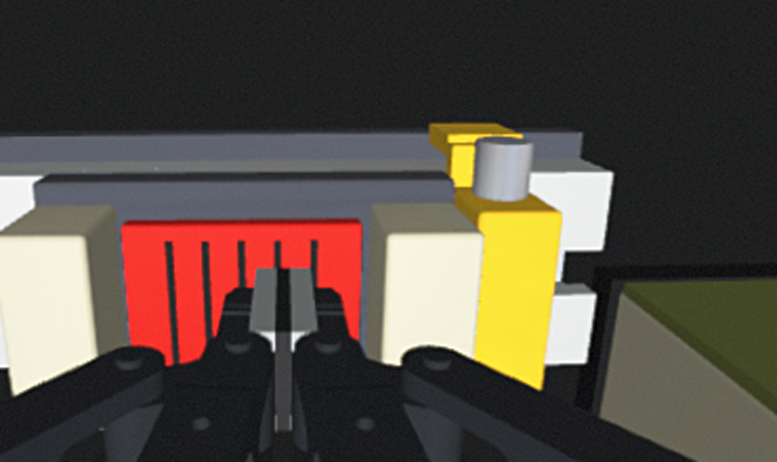

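```bash
for i in 1; do python3 -m handwheel '0 1 0 0 0; 0 0 0 0 0; 0 0 0 0 0' | grep -E 'tcp|force'; python3 -m handwheel '0 1 0 0 0; 0 0 0 0 0; 0 0 0 0 0'| grep -E 'tcp|force';python3 -m handwheel '0 1 0 0 0; 0 0 0 0 0; 0 0 0 0 0'| grep -E 'tcp|force'; done;python3 - <<'E'
from h import *
p,d=viewer.capture('wrist');cv2.imwrite('pics/wrist7.png',cv2.resize(p[100:320,120:490],None,fx=2.1,fy=2.1,interpolation=cv2.INTER_CUBIC))
E
```

```text
tcp_pos: [541.2, 202.0, 50.8]
contact_force: [-0.3, -3.1, 5.4]
tcp_pos: [541.4, 203.1, 51.0]
contact_force: [0.2, -2.6, 4.8]
tcp_pos: [541.2, 204.2, 51.0]
contact_force: [1.1, -2.1, 4.9]
```

View pics/wrist7.png

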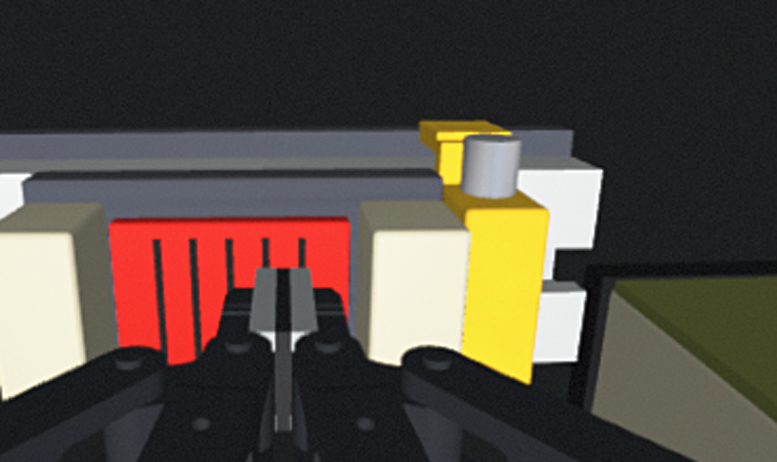

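The carriage has stopped: the plate and the stop now shift together in the picture, and the fingertip is sliding over the plate. I'll go on to the block so it pushes firmly against the stop.

```bash
for i in 1; do python3 -m handwheel '0 1 0 0 0; 0 1 0 0 0; 0 0 0 0 0' | grep -E 'tcp|force'; python3 -m handwheel '0 1 0 0 0; 0 0 0 0 0; 0 0 0 0 0'| grep -E 'tcp|force';python3 -m handwheel '0 1 0 0 0; 0 0 0 0 0; 0 0 0 0 0'| grep -E 'tcp|force'; done
```

```text
tcp_pos: [540.7, 206.3, 50.9]
contact_force: [1.1, -2.2, 5.1]
tcp_pos: [540.5, 207.2, 50.9]
contact_force: [1.2, -2.3, 5.3]
tcp_pos: [540.3, 208.2, 50.8]
contact_force: [0.1, -2.7, 4.2]
```

```bash
python3 -m handwheel '0 1 0 0 0; 0 0 0 0 0; 0 0 0 0 0' | grep -E 'tcp|force'; python3 -m handwheel '0 1 0 0 0; 0 0 0 0 0; 0 0 0 0 0'| grep -E 'tcp|force'; python3 - <<'E'
from h import *
p,d=viewer.capture('wrist');cv2.imwrite('pics/wrist8.png',cv2.resize(p[100:320,120:490],None,fx=2.1,fy=2.1,interpolation=cv2.INTER_CUBIC))
E
```

```text
tcp_pos: [540.1, 209.2, 50.8]
contact_force: [0.6, -2.6, 5.1]
tcp_pos: [539.9, 210.2, 50.8]
contact_force: [0.8, -2.3, 5.0]
```

View pics/wrist8.png

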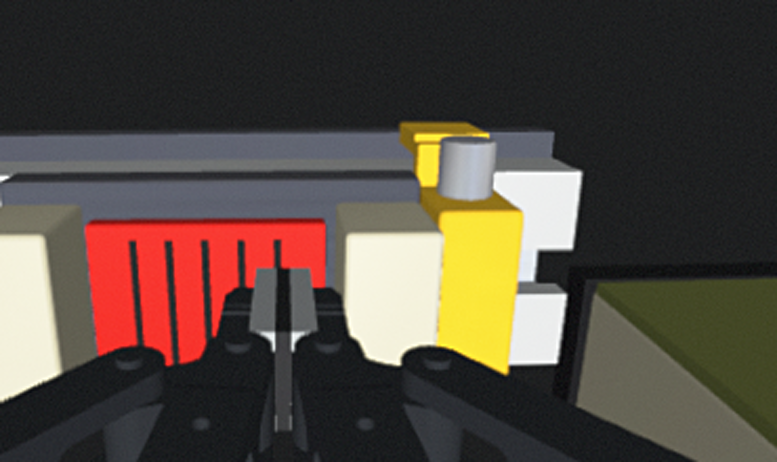

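```bash
python3 -m handwheel '0 1 0 0 0; 0 0 0 0 0; 0 0 0 0 0' | grep -E 'tcp|force'; python3 -m handwheel '0 1 0 0 0; 0 0 0 0 0; 0 0 0 0 0'| grep -E 'tcp|force'
```

```text
tcp_pos: [539.9, 210.3, 50.7]
contact_force: [0.4, -6.4, 4.7]
tcp_pos: [539.9, 210.4, 50.8]
contact_force: [-0.0, -9.7, 5.9]
```

The block is pushing firmly against the stop with about 10 N. I'll ease the push by 1 mm, keeping some forward force, and lift straight up.

```bash
python3 -m handwheel '0 -1 0 0 0; 0 0 0 0 0' | grep -E 'tcp|force'; python3 -m handwheel '0 0 -2 0 0; 0 0 -2 0 0; 0 0 -2 0 0; 0 0 0 0 0'| grep -E 'tcp|force'; python3 -m handwheel '0 -1 -2 0 0; 0 -2 -3 0 0; 0 -2 -5 0 0; 0 0 -8 0 0; 0 0 -15 0 0; 0 0 -20 0 0; 0 0 -20 0 0;0 0 -25 0 0;0 0 -25 0 0;0 0 0 0 0'| grep -E 'time|tcp|force'; python3 - <<'E'
from h import *
p,d=viewer.capture('wrist');cv2.imwrite('pics/wrist9.png',p)
p,d=viewer.capture('side');cv2.imwrite('pics/side9.png',cv2.resize(p[150:290,170:310],None,fx=4.2,fy=4.2,interpolation=cv2.INTER_CUBIC))
E
```

```text
tcp_pos: [539.9, 210.3, 50.7]
contact_force: [0.7, -5.7, 5.5]
tcp_pos: [539.3, 210.5, 56.0]
contact_force: [1.7, -4.9, 0.5]
time: 14.45
tcp_pos: [543.9, 207.1, 186.8]
contact_force: [-0.1, 0.8, 0.8]
```

View pics/wrist9.png

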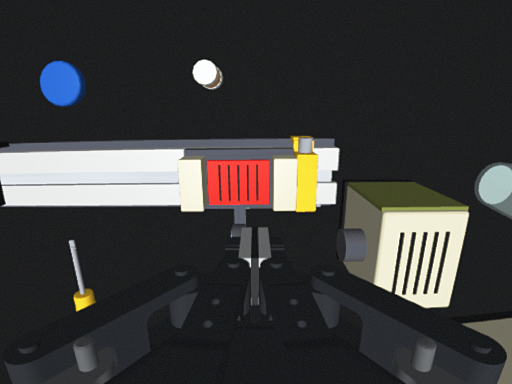

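View pics/side9.png

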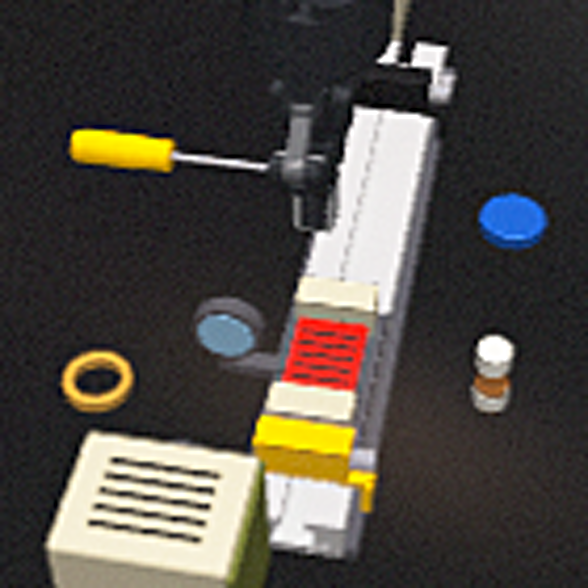

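```bash
python3 -m handwheel '0 0 -15 10 0; 0 0 -15 20 0; 0 0 -10 25 0; 0 0 0 25 0; 0 0 0 25 0; 0 0 0 25 0; 0 0 0 0 0; 0 0 0 0 0'| grep -E 'time|tcp|force'; python3 - <<'E'
from h import *
p,d=viewer.capture('top');cv2.imwrite('pics/top9.png',cv2.resize(p[150:230,160:300],None,fx=5.6,fy=5.6,interpolation=cv2.INTER_CUBIC)); np.save('pics/top9.npy',d)
p,d=viewer.capture('side');np.save('pics/side9.npy',d)
cv2.imwrite('pics/side10.png',cv2.resize(p[200:290,220:280],None,fx=6.6,fy=6.6,interpolation=cv2.INTER_CUBIC))
for c in [(328,352),(325,295),(311,402),(303,435)]:
    u=170+(c[0]+.5)/4.2-.5; v=150+(c[1]+.5)/4.2-.5
    print(c,atd('side',u,v,np.median(d[int(round(v))-1:int(round(v))+2,int(round(u))-2:int(round(u))+3])).round(1))
E
```

```text
time: 15.22
tcp_pos: [410.6, 187.2, 218.7]
contact_force: [0.2, -0.6, 0.3]
(328, 352) [543.  187.3  56.6]
(325, 295) [557.2 152.6  67.8]
(311, 402) [536.4 236.   67.6]
(303, 435) [533.9 256.7  62.6]
```

View pics/top9.png

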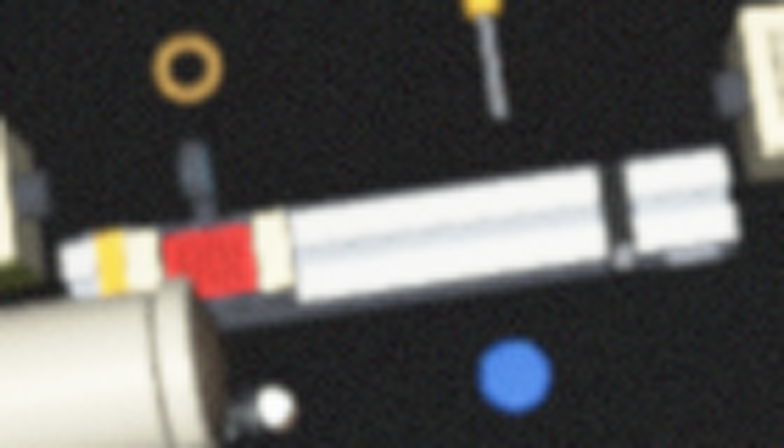

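View pics/side10.png

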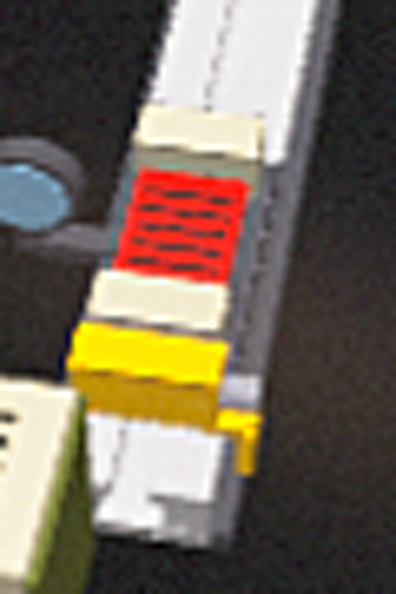

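```bash
python3 -c "
from workcell import bot
print(bot.job_done())"
```

```text
the job is handed in; nothing more can be done
None
```

The carriage now rests against the yellow stop with the red plate back up, and I handed the job in after about 15 s on the robot's clock.

- **Press and push:** With the jaws shut, I pressed the plate down about 4.5 mm (about 5 N). Keeping it pressed, I pushed the carriage about 90 mm towards +y. For most of the way friction on the plate carried it, with 1–3 N sideways.
- **At the stop:** When the carriage reached the stop the fingertip slid on to the end block. That pushed the carriage against the stop with about 10 N. I eased off slightly, lifted straight up so the plate sprang back, and moved clear.
- **Last checks:**
  - The plate top measured 56.6 mm high, against 56 mm at rest.
  - The side, wrist and top views show no gap between carriage and stop.
  - The bystanders in view had not moved, and the fingers stayed clear of the lens.
  - The measured tool force was close to zero after I moved clear.
- **Disagreements:** The cameras differed by up to about 5 mm on the plate's position across the rail, so I steered by the wrist view and the forces. In the last top view the arm hid part of the yellow stop, so there I relied on the side and wrist views.

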